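Stamp the maker's mark on a cup's foot

TASK

The straight white porcelain cup that stands foot-up on the bench is to get its maker's mark: stand it, still foot-up, in the ring on the stamping press's pulled-out slide, let go of it, and push the slide all the way home under the stamp. Only then flip the safety catch right over to its other stop, so that the press lever is free, and pull the lever down by its grip as far as it goes, so that the stamp bears on the cup's foot; finish still holding the grip down. Leave the other ware where it stands and do not tip the cup over.

Things in the scene. Friction and masses are not known exactly. Their poses are not given: they have to be found in the camera images.
- press: Grey iron bench stamping press, fixed. Origin on the bench straight below the stamp; x axis from the loading side to the column, y to the side with the lever's grip, z up. In mm: base x -235..130, y -75..75, 18 high, rails to z 28; column x 78..128; head x -42..130, y -30..30, z 160..230; the ram sticks up through it to z 271 (26 square, at x = y = 0).
- cup: White porcelain cup, about 140 g, straight-sided, 56 mm across, 65 mm high, standing upside down: mouth on the bench, foot up. Origin at the centre of the mouth's rim (its lowest point), z up through the foot. Sides straight from z 0 to 51 mm, then rounded in; foot ring 42 mm across, z 61 to 65, inside it 35 mm across and 4 mm deep.
- nest (a point): Centre of the floor of the ring on the slide where the cup stands; the cup's origin belongs here. The ring's wall is 10 mm high above this floor, inside 64 mm across at the floor widening to 72 at the top, outside 80. The floor is 34 mm above the bench. Axes as the press.
- slide (a joint): Slide of the press, an aluminium plate 120 x 118 mm: 0 = home (nest straight below the stamp), grows (m) as it comes out along the press's -x, up to 0.16; it starts pulled out by 0.138 to 0.156. It stays where it is left; about 2 N moves it.
- slide_lip (a point): Middle of the front face of the bent-up lip at the slide's outer end, 10 mm below the lip's top edge. The lip is a plate 70 mm wide (press y), 6 mm thick, its top 68 mm above the bench; it lies 81 mm on the -x side of the nest. Push it along the press's +x.
- stamp: Stamp: rubber face 22 mm across under the ram. Origin at the centre of its lower face, 115 mm above the bench with the lever at rest. It goes down 28 mm per rad of lever; it is sprung and gives up to 13 mm (3 N at first, then 1 N per mm). It meets the inside of the foot at about 0.71 rad of lever and bears with about 12 N at the lever's stop.
- catch (a joint): Safety catch, a steel pawl on the head's -y side: 0 = locked (its 54 mm bar lies level along press +x against a tooth of the lever's disc: the lever moves only 0.05 rad). Grows (rad) as the bar swings up and over towards press -x, to a stop at 1.55. It turns freely; past about 0.9 rad it falls over to the stop by its own weight, below that it falls back to locked.
- catch_tab (a point): Centre of the rounded top (10 mm thick) of the catch's thumb tab, a steel plate 26 mm wide (press y) and 6 mm thick. Locked, the tab stands upright, this point 49 mm above the catch's hinge (281 mm above the bench) and 8 mm to its +x side, clear of all else above the head (z 230). Push it along press -x, from its +x side.
- catch_hinge (a point): Point on the catch's hinge axis (parallel to the press's y), level with the tab's middle; press coordinates (-32, -46, 232) mm.
- lever (a joint): Press lever: 0 = at rest, pointing 50 degrees above level towards the press's -x; grows (rad) as it is pulled down, to a stop at 1.05 (10 degrees below level). Its spring brings it back up when let go; at the grip it pulls back with about 3 N at rest, rising to about 9 N at the stop with a cup under the stamp.
- grip: The lever's black round hand grip, a bar 22 mm in diameter and 94 mm long along the press's y axis, at the lever's end. Origin at its middle, free for 35 mm either way along the bar; 160 mm from the lever's axis; 318 mm above the bench at rest, 167 mm at the lever's stop. The sleeve turns freely on its pin.
- lever_hinge (a point): Point on the lever's axis (parallel to the press's y) straight across from the grip's centre; press coordinates (30, 128, 195) mm.
- gourd_jar: Unglazed round-bellied clay jar, 72 mm across, 80 mm high; a bystander. Origin under its centre.
- dish: Shallow white dish, 100 mm across, 18 mm high; a bystander. Origin under its centre.
- covered_pot: Small blue-glazed pot with a lid and knob, 72 mm across, 72 mm high; a bystander. Origin under its centre.

How it is judged:
On the way, in this order (a step that is already met when the one before it is completed fails the run):
1. the cup stands foot-up in the ring on the slide, let go (horizontal distance between cup and nest below 0.007 m and z of cup in the frame of nest below 0.004 m and angle between cup's own z axis and vertical below 0.1 rad and contact force between the fingers and cup below 0.3 N), for 0.2 s.
2. the slide is home with the cup in its ring (value of joint slide below 0.005 m and horizontal distance between cup and nest below 0.007 m and z of cup in the frame of nest below 0.004 m), for 0.2 s.
3. the safety catch is flipped over (value of joint catch above 1.2 rad), for 0.1 s.
4. the lever is down and the stamp bears on the cup (value of joint lever above 0.96 rad and contact force between stamp and cup above 6 N), for 0.3 s.
At the end, for the whole second after the job is handed in: The fingers still hold the lever's grip down (over 3 N on it, lever above 0.96 of 1.05 rad), the stamp bears on the cup with over 6 N, the catch is over (above 1.2 rad), the slide is home within 5 mm, and the cup stands foot-up in the ring, within 7 mm of its centre and 4 mm of its floor (all of step 2 and all of step 4 and value of joint catch above 1.2 rad and angle between cup's own z axis and vertical below 0.1 rad and contact force between the fingers and grip above 3 N); the arm keeps its last pose, push and grip.
It fails at once if the catch is flipped off before the slide is home (value of joint catch above 0.9 rad and value of joint slide above 0.02 m).
It fails at once if the cup is tipped over (angle between cup's own z axis and vertical above 0.7 rad).
It fails at once if a bystander is moved by more than 20 mm (distance of any of gourd_jar, dish, covered_pot from where it was at the start of the episode above 0.02 m).
It also fails if it takes over 69 s, if anything falls off the work surface, if the arm or the gripper's body presses on something with over 40 N, if the wrist force passes 120 N, or if a joint passes its speed limit or range.

ROBOT

A 6-joint arm with a two-finger parallel gripper is mounted at the origin on the work surface. World frame = base frame: x ahead of the robot, y to its left, z up, the work surface at z = 0. Lengths are in m, angles in rad, forces in N, time in s.
With the tool pointing down it reaches from about 0.425 to 0.95 m from the base axis. Payload 3.5 kg.
Tool frame: the origin (TCP) lies at the very end of the fingers, on their centre line; the grasp point (between the pads) lies 19 mm behind it; z points along the fingers, y is the line along which they close (so a half turn about z gives the same grasp; the last joint's range is limited). The gripper opens to 85 mm and grips with 20 to 120 N. Pads are 22 mm wide; open, the fingers measure 114 mm over their backs; the gripper's body (76 mm by 85 mm) begins 54 mm behind the grasp point. The pads swing forward as they close: fully open they stand 13 mm farther back than shut.
Start: joints at [-1.29, 0.286, 1.577, -0, 1.279, -0.15], TCP at [0.282, -0.613, 0.231] pointing down, gripper open.
Joint ranges: [-2.77, 2.77], [-0.9, 2.22], [0.21, 2.48], [-1.53, 4.67], [0.24, 2.81], [-2.84, 2.84]. Speed limits (rad/s): [2.79, 2.79, 3.14, 3.14, 3.14, 3.14].

INTERFACE

Orientations are given as a unit quaternion [x, y, z, w].
In Python, from plant import get_state, read_camera, sign_off, recognise gives the robot as it stands.
- The arm moves only by the tool arm_command, never from a script. Its argument "steps" is a list of rows, each an object with "translation": the shift along the tool's x, y, z scaled (see below), a list of three; "twist": the turn, a rotation vector about the tool's x, y, z scaled (see below), a list of three; "fingers": the opening, from -1 (shut) to 1 (fully open). In form: [{"translation": [x, y, z], "twist": [rx, ry, rz], "fingers": fingers}, ...]. A call has 1 to 5 rows; each row is the pose to reach, as a shift and turn from the pose commanded when the call began, along the tool's axes at that moment; what a row does not reach only later rows make up. The controller multiplies each number of a shift by 75 cm and each number of a turn by 60 degrees. A row lasts 1/8 s, in which the tool goes at most 62.5 mm and 10.7 degrees, less where a joint would pass 70% of its speed; a pose out of reach is approached as far as the arm can. A call with a number of a shift or a turn outside -1 to 1 is refused whole. A call with a gripper value outside its range is refused whole. The fingers move at their own pace and stop on an object; "grip_force" is the grip in N (left out, the last holds). Time passes only in rows, so rows that repeat a pose let the fingers close. It gives the time, the measured TCP pose, the force, the opening and the grip force at its end, in the units of the state.
- get_state(): the state, without advancing time (a new reading comes with each control period).
- read_camera(name): name is "side" or "top"; returns a dict with "pixels" (384x512x3 uint8, red, green, blue), "K" (3x3 intrinsics, pixels), "R" (3x3) and "t" (3): a world point X has camera coordinates R X + t. Camera axes: x right, y down, z forward; pixel columns grow to the right and rows downward; lengths in m; the calibration is good to about 2 mm. A picture is of the moment at which its call begins. There is no depth.
- sign_off(): hands the job in; it is judged then, once.
Trained networks look in a picture, given as the dict that the camera call returned (one of the last four; its "shot" number tells which), for a name from the list of things; names that differ only in an ending like _2 or _b are one class to them, and where a whole thing is asked for, a point or a joint stands for the part that bears it (a point fixed in the world has none). Each returns a list of dicts, best first, with "conf" (0 to 1); they miss things now and then, are a little off and sometimes report something else, mostly with a low value. They report only what shows in the picture. A call takes as long as a camera call.
- recognise(picture, query): "point" ([row, column] in pixels, amid what is visible of it).
The state is a dict: "time": time; "qpos": joint angles; "dq": joint speeds; "joint_efforts": joint torques, N m; "eef_pos": TCP position; "tcp_rot": TCP orientation; "contact_force": force on the tool from outside, world axes, zero at the start; "wrist_torque": the same for the moment, N m; "opening": opening from 0.0 (shut) to 1.0 (fully open); "finger_force": force on a finger pad.
Only numpy, scipy, OpenCV 4.12 (cv2) and the standard library are available. Lean on these libraries where they do the work, as an engineer would, in place of code of your own. Each camera call takes 0.05 s, during which the arm holds its last target. There are 200 camera calls.

## Working session

There is one attempt and no reset: what is moved stays moved. The work goes in short steps, Python scripts to look and compute and a tool call to move; the robot and the scene stay as the last step left them, time stands still between calls to the robot, and variables do not carry over. Pictures are saved under pics/ and viewed, at most 10 in all, crops included, and the job is handed in when it is done.

Besides the shell and the picture viewer there is one more tool, called after ">>>" as a command line: name --argument value ..., lists and objects as JSON in quotes. arm_command: Moves the arm, as the interface text tells. Shifts and turns lie within -1 to 1; 1 stands for 75 cm of shift or 60 degrees of turn. Its arguments: {"type":"object","properties":{"steps":{"type":"array"},"grip_force":{"type":"number"}},"required":["steps"]}

```bash
ls; mkdir -p pics; cat > look.py <<'E'
import sys,cv2,numpy as np
from plant import *
names=["press","cup","nest","slide","slide_lip","catch","catch_tab","catch_hinge","lever","grip","lever_hinge","stamp","gourd_jar","dish","covered_pot"]
if __name__=="__main__":
    s=get_state();print(s["time"],s["eef_pos"],s["tcp_rot"],s["opening"],s["contact_force"])
    for c in ("side","top"):
        p=read_camera(c)
        cv2.imwrite(f"pics/{sys.argv[1]}_{c}.png",p["pixels"][:,:,::-1])
        np.savez(f"{c}.npz",K=p["K"],R=p["R"],t=p["t"])
        print(c,"K",p["K"].round(1).tolist(),"pos",(-p["R"].T@p["t"]).round(3),p["R"].round(3).tolist())
        for n in sys.argv[2:] or names:
            try:print(n,[(np.round(d["point"],1).tolist(),round(d["conf"],2)) for d in recognise(p,n)][:3])
            except Exception as e:print(n,e)
E
python3 look.py a
```

```text
pics
0.0 [ 0.28175092 -0.61265275  0.22989937] [ 9.76885865e-01  2.13758175e-01 -6.80056431e-05 -1.20227141e-03] 1.0021051382048285 [-0.06415713 -0.63270474  0.01271616]
side K [[409.4, 0.0, 256.0], [0.0, 409.4, 192.7], [0.0, 0.0, 1.0]] pos [0.143 0.904 0.928] [[-0.93, -0.366, 0.003], [-0.229, 0.574, -0.786], [0.286, -0.732, -0.618]]
press [([218.3, 220.0], 0.73)]
cup [([166.9, 307.8], 0.81)]
nest [([211.9, 248.6], 0.63)]
slide [([206.0, 249.7], 0.94)]
slide_lip [([210.3, 251.9], 0.93)]
catch [([209.5, 248.9], 0.49), ([169.9, 200.5], 0.46)]
catch_tab [([168.3, 201.9], 0.56)]
catch_hinge []
lever [([180.7, 238.6], 0.83)]
grip [([162.1, 270.0], 0.71), ([212.2, 244.5], 0.65)]
lever_hinge [([215.0, 217.1], 0.64), ([210.4, 246.1], 0.45), ([343.7, 154.3], 0.28)]
stamp []
gourd_jar [([170.1, 261.6], 0.56), ([170.5, 201.8], 0.43)]
dish [([342.2, 257.9], 0.69), ([215.9, 216.4], 0.51)]
covered_pot [([345.4, 153.8], 0.77), ([171.2, 259.3], 0.68)]
top K [[428.9, 0.0, 254.4], [0.0, 428.9, 190.5], [0.0, 0.0, 1.0]] pos [0.319 0.064 1.399] [[-0.01, -1.0, 0.022], [-0.991, 0.007, -0.133], [0.133, -0.023, -0.991]]
press [([162.0, 247.7], 0.73)]
cup [([208.8, 377.8], 0.7)]
nest [([174.1, 285.4], 0.69)]
slide [([172.9, 282.5], 0.93), ([167.0, 246.8], 0.5), ([194.8, 253.1], 0.33)]
slide_lip [([170.2, 283.0], 0.86), ([178.9, 251.9], 0.17)]
catch [([132.4, 242.4], 0.46)]
catch_tab [([131.1, 246.6], 0.61)]
catch_hinge [([165.4, 248.9], 0.62), ([130.7, 245.5], 0.56)]
lever [([176.4, 252.4], 0.69), ([239.6, 145.2], 0.34)]
grip [([196.4, 253.7], 0.84)]
lever_hinge [([166.1, 246.3], 0.72)]
stamp []
gourd_jar [([161.3, 363.7], 0.66)]
dish [([238.9, 146.0], 0.77)]
covered_pot [([167.8, 115.1], 0.62)]
```

```bash
python3 - <<'E'
import cv2
a=cv2.imread("pics/a_side.png")[110:290,130:370];b=cv2.imread("pics/a_top.png")[90:270,170:410]
cv2.imwrite("pics/a1.png",cv2.resize(a,None,fx=3.3,fy=3.3,interpolation=2));cv2.imwrite("pics/a2.png",cv2.resize(b,None,fx=3.3,fy=3.3,interpolation=2))
E
```

```text
(no output)
```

View pics/a1.png

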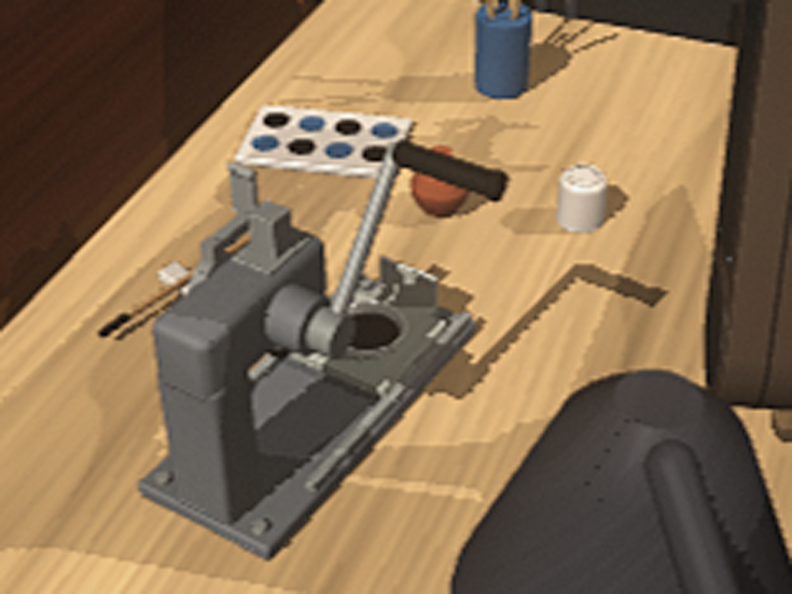

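View pics/a2.png

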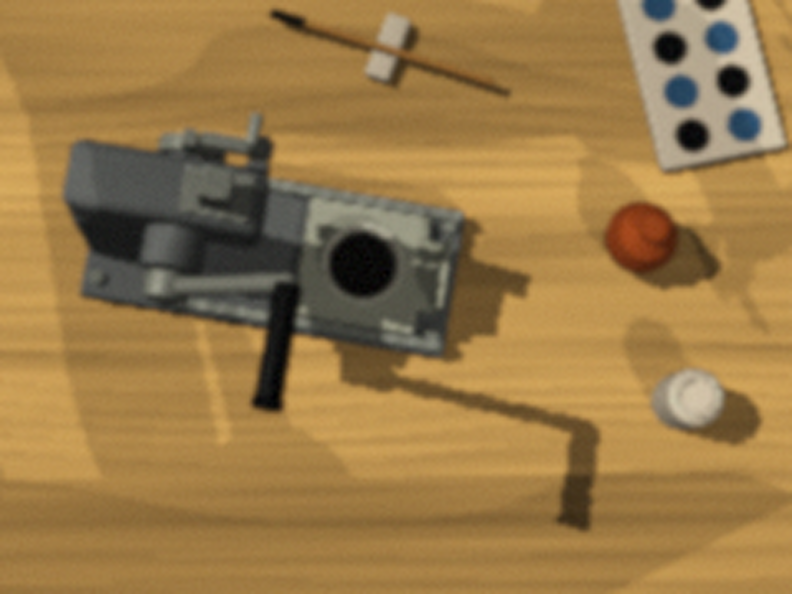

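The views show the press with its loading end towards world -y and its grip towards the robot. In the top view the cup is at about (row 210, col 380) and the clay jar at (161, 364). In the side view the cup is at about (170, 307). I'll fit the press pose to the features I picked out.

```bash
cat > fit.py <<'E'
import numpy as np
from scipy.optimize import least_squares
C={c:np.load(c+".npz") for c in("side","top")}
def proj(c,X):
    v=C[c]["R"]@X+C[c]["t"]; p=C[c]["K"]@v; return p[:2]/p[2]
off={"side":np.array([130,110]),"top":np.array([170,90])}
px=lambda c,u,v:off[c]+np.array([u,v])/3.3
def W(q,P): 
    c,s=np.cos(q[2]),np.sin(q[2]); return np.array([q[0]+c*P[0]-s*P[1],q[1]+s*P[0]+c*P[1],P[2]])
def tri(obs):
    return least_squares(lambda X:np.concatenate([proj(c,X)-p for c,p in obs]),[.6,-.2,.05])
if __name__=="__main__":
    F=[("top",(-.235,-.075,.018),(466,213)),("top",(-.235,.075,.018),(441,356)),("top",(.13,.075,.018),(82,296)),
     ("top",(-.073,.081,.318),(287,285)),("top",(-.073,.175,.318),(266,409)),("top",(-.024,-.046,.281),(257,128)),
     ("top",(0,0,.271),(216,182)),("side",(.13,.075,.018),(270,545)),("side",(.13,-.075,.018),(143,488)),("side",(-.235,.075,.018),(477,318)),
     ("side",(0,0,.271),(270,210)),("side",(-.024,-.046,.281),(243,168)),("side",(-.073,.175,.318),(498,185)),("side",(-.073,.081,.318),(402,150)),
     ("top","nest",(362,264)),("side","nest",(374,331))]
    def res(q):
        r=[]
        for c,P,p in F:
            if P=="nest":P=(-q[3],0,.034)
            r.append(proj(c,W(q,P))-px(c,*p))
        return np.array(r)
    s=least_squares(lambda q:res(q).ravel(),[.5,0,1.5,.147],loss="soft_l1")
    print(s.x.round(4))
    for f,r in zip(F,res(s.x)):print(f[0],f[1],r.round(1))
    np.save("press.npy",s.x)
    c=tri([("top",px("top",697,397)),("side",px("side",583,178))]);print("cup foot",c.x,c.fun)
    for n,a,b in(("cup",(377.8,208.8),(307.8,166.9)),("grip",(253.7,196.4),(270,162.1)),("tab",(246.6,131.1),(201.9,168.3)),("jar",(363.7,161.3),(261.6,170.1))):
        t=tri([("top",np.array(a)),("side",np.array(b))]);print(n,t.x.round(4),t.fun.round(1))
    for n,P in dict(nest=(-s.x[3],0,.034),lip=(-s.x[3]-.081,0,.058),tab=(-.024,-.046,.281),grip=(-.073,.128,.318),gripdown=(30e-3-.16*np.cos(-.1745),.128,.167)).items():print(n,W(s.x,P).round(4))
E
python3 fit.py
```

```text
[0.5921 0.0887 1.3905 0.1417]
top (-0.235, -0.075, 0.018) [-0.2 -0.3]
top (-0.235, 0.075, 0.018) [0.3 0.9]
top (0.13, 0.075, 0.018) [-1.5 -0.1]
top (-0.073, 0.081, 0.318) [0.2 0.5]
top (-0.073, 0.175, 0.318) [ 0.3 -0.9]
top (-0.024, -0.046, 0.281) [-1.1  1.2]
top (0, 0, 0.271) [-0.5  0.7]
side (0.13, 0.075, 0.018) [-0.2  0.4]
side (0.13, -0.075, 0.018) [-1.8 -2.8]
side (-0.235, 0.075, 0.018) [ 0.5 -0.5]
side (0, 0, 0.271) [ 0.4 -0.8]
side (-0.024, -0.046, 0.281) [ 0.3 -0.1]
side (-0.073, 0.175, 0.318) [ 0.2 -0.9]
side (-0.073, 0.081, 0.318) [-0.8 -0.6]
top nest [0.1 0.6]
side nest [-1.4 -0.5]
cup foot [ 0.43385457 -0.36880196  0.05209544] [-0.02382916 -0.10383091  0.12679927  0.01453389]
cup [ 0.4343 -0.3616  0.044 ] [ 0.3  1.5 -1.8 -0.2]
grip [0.4457 0.0396 0.3134] [ 0.4  1.5 -1.6 -0.3]
tab [0.6393 0.0577 0.2536] [-0.2 -0.6  0.7  0.2]
jar [ 0.6028 -0.3341  0.0021] [-0.1 -0.2  0.2  0. ]
nest [ 0.5667 -0.0506  0.034 ]
lip [ 0.5522 -0.1303  0.058 ]
tab [0.633  0.0569 0.281 ]
grip [0.4531 0.0399 0.318 ]
gripdown [ 0.4433 -0.0138  0.167 ]
```

```bash
cat > cup.py <<'E'
import numpy as np,cv2,sys
from fit import *
from scipy.optimize import minimize
tag=sys.argv[1]
q=np.load("press.npy")
a=np.linspace(0,2*np.pi,40)
def sil(c,x,y):
    P=[(x+r*np.cos(t),y+r*np.sin(t),z) for r,z in((.028,0),(.028,.051),(.025,.058),(.021,.065)) for t in a]
    return cv2.convexHull((np.array([proj(c,np.array(p)) for p in P])).astype(np.float32))
def mask(c,x,y):
    m=np.zeros((384*4,512*4),np.uint8);cv2.fillConvexPoly(m,(sil(c,x,y)*4+2).astype(int),255)
    return cv2.resize(m,(512,384),interpolation=cv2.INTER_AREA)/255.
tot=[]
for c in C:
    im=cv2.imread(f"pics/{tag}_{c}.png");h=cv2.cvtColor(im,cv2.COLOR_BGR2HSV)
    m=((h[...,1]<75)&(h[...,2]>90)).astype(np.uint8)
    m=m*(cv2.dilate((mask(c,.434,-.366)>0).astype(np.uint8),np.ones((9,9))))
    n,l,s,ce=cv2.connectedComponentsWithStats(m);k=1+s[1:,4].argmax();m=(l==k)*1.;tot.append((c,m));print(c,s[k])
    f=lambda v:-(2*(mask(c,*v)*m).sum()/(mask(c,*v).sum()+m.sum()))
    print(c,minimize(f,[.434,-.366],method="Nelder-Mead",options=dict(initial_simplex=[[.434,-.366],[.442,-.366],[.434,-.358]])).x)
f=lambda v:-sum(2*(mask(c,*v)*m).sum()/(mask(c,*v).sum()+m.sum()) for c,m in tot)
r=minimize(f,[.434,-.366],method="Nelder-Mead",options=dict(initial_simplex=[[.434,-.366],[.442,-.366],[.434,-.358]]));print("both",r.x,r.fun)
for c in C:
    g=cv2.imread(f"pics/{tag}_{c}.png",0);u=proj(c,W(q,(-q[3],0,.034)))
    w=np.zeros_like(g);cv2.circle(w,tuple(int(i) for i in u.round()),13,1,-1)
    m=((g<50)*w).astype(np.uint8);n,l,s,ce=cv2.connectedComponentsWithStats(m);k=1+s[1:,4].argmax()
    X=least_squares(lambda v:proj(c,np.array([*v,.034]))-ce[k],[.56,-.05]).x;print(c,"nest",s[k],X, "press frame",(np.array([[np.cos(q[2]),np.sin(q[2])],[-np.sin(q[2]),np.cos(q[2])]])@(X-q[:2])).round(4))
E
python3 cup.py a
```

```text
side [299 160  15  20 262]
side [ 0.43457542 -0.36316921]
top [368 202  21  17 277]
top [ 0.43576563 -0.36771875]
both [ 0.4348514  -0.36506492] -1.8645243699854601
side nest [235 205  16  11 128] [ 0.56393963 -0.05040987] press frame [-0.1419  0.0027]
top nest [270 161  20  19 308] [ 0.56886648 -0.04959862] press frame [-0.1402 -0.002 ]
```

```bash
cat > go.py <<'E'
# usage: go.py px py z(mm, press frame) [lean_deg about press y] [yawdeg of tool about press z]
import sys,numpy as np
from scipy.spatial.transform import Rotation as Ro
from plant import get_state
from fit import W
q=np.load("press.npy")
s=get_state();R0=Ro.from_quat(s["tcp_rot"]);p=np.array(s["eef_pos"])
c,sn=np.cos(q[2]),np.sin(q[2])
loc=np.array([c*(p[0]-q[0])+sn*(p[1]-q[1]),-sn*(p[0]-q[0])+c*(p[1]-q[1]),p[2]])
print("t",round(s["time"],2),"press mm",(loc*1e3).round(1),"F",np.round(s["contact_force"],1),"open",round(s["opening"],3),"ff",np.round(s["finger_force"],1))
print("q",np.round(s["qpos"],3).tolist())
open("log.txt","a").write(repr([list(map(float,s["qpos"])),p.tolist(),list(map(float,s["tcp_rot"]))])+"\n")
a=[float(v) for v in sys.argv[1:]]
if a:
    lean=a[3] if len(a)>3 else 0; yaw=a[4] if len(a)>4 else 0
    R=Ro.from_euler("z",q[2])*Ro.from_euler("z",yaw,degrees=True)*Ro.from_euler("y",lean,degrees=True)*Ro.from_matrix(np.diag([1,-1,-1.]))
    d=R0.inv().apply(W(q,np.array(a[:3])/1e3)-p)
    print("translation",(d/.75).round(4),"twist",np.round((R0.inv()*R).as_rotvec(degrees=True)/60,4),"dist",np.linalg.norm(d).round(3))
E
python3 - <<'E'
import numpy as np
q=np.load("press.npy")
for X in((.435,-.3655),(.5665,-.05)):
    d=np.array(X)-q[:2];print(np.cos(q[2])*d[0]+np.sin(q[2])*d[1],-np.sin(q[2])*d[0]+np.cos(q[2])*d[1])
E
python3 go.py -475 73 130
```

```text
-0.47503079887363675 0.07308190413615666
-0.14106262509851303 0.00029619877233720907
t 1.6 press mm [-746.3  179.3  231.3] F [0.4 0.3 0.6] open 1.0 ff 0.0
q [-1.29, 0.286, 1.577, -0.0, 1.279, -0.15]
translation [ 0.3236 -0.2149  0.1351] twist [-0.      0.     -0.9164] dist 0.308
```

>>> arm_command --steps '[{"translation": [0.065,-0.043,0.027],"twist": [0,0,-0.175],"fingers": 1},{"translation": [0.13,-0.086,0.054],"twist": [0,0,-0.35],"fingers": 1},{"translation": [0.194,-0.129,0.081],"twist": [0,0,-0.53],"fingers": 1},{"translation": [0.259,-0.172,0.108],"twist": [0,0,-0.7],"fingers": 1},{"translation": [0.3236,-0.2149,0.1351],"twist": [0,0,-0.916],"fingers": 1}]'

```text
time: 2.22
eef_pos: [0.436, -0.364, 0.1298]
tcp_rot: [0.778, 0.628, 0.0, 0.001]
contact_force: [0.1, 0.2, -0.6]
opening: 1.0
finger_force: 0.0
```

```bash
python3 go.py -475 73 130; python3 look.py b cup|grep -A1 -E "^(side|top)" | cut -c1-60; python3 cup.py b
```

```text
t 2.23 press mm [-473.3   72.4  129.8] F [ 0.1  0.2 -0.6] open 1.0 ff 0.0
q [-0.874, 0.158, 1.925, 0.0, 1.057, -0.661]
translation [-0.0022 -0.0008 -0.0003] twist [ 0.0009  0.0005 -0.0318] dist 0.002
side K [[409.4, 0.0, 256.0], [0.0, 409.4, 192.7], [0.0, 0.0,
cup [([169.9, 307.8], 0.8)]
top K [[428.9, 0.0, 254.4], [0.0, 428.9, 190.5], [0.0, 0.0, 
cup [([209.8, 371.8], 0.47)]
side [299 160  15  20 262]
side [ 0.43457542 -0.36316921]
top [368 202  13  17 144]
top [ 0.43585132 -0.35603333]
both [ 0.43493555 -0.3644873 ] -1.5637211769163635
side nest [236 205  15  11 124] [ 0.56335979 -0.05081517] press frame [-0.1424  0.0032]
top nest [270 161  20  19 302] [ 0.56898193 -0.04945921] press frame [-0.1401 -0.002 ]
```

>>> arm_command --steps '[{"translation": [-0.002,-0.001,0.07],"twist": [0,0,-0.03],"fingers": 1},{"translation": [-0.002,-0.001,0.12],"twist": [0,0,-0.03],"fingers": 1},{"translation": [-0.002,-0.001,0.146],"twist": [0,0,-0.03],"fingers": 1},{"translation": [-0.002,-0.001,0.146],"twist": [0,0,-0.03],"fingers": 1}]' --grip_force 30

```text
time: 2.92
eef_pos: [0.4333, -0.3674, 0.0198]
tcp_rot: [0.771, 0.637, -0.0, -0.001]
contact_force: [0.0, -0.1, 0.0]
opening: 1.001
finger_force: 0.0
```

>>> arm_command --steps '[{"translation": [0,0,0],"twist": [0,0,0],"fingers": -1},{"translation": [0,0,0],"twist": [0,0,0],"fingers": -1},{"translation": [0,0,0],"twist": [0,0,0],"fingers": -1},{"translation": [0,0,0],"twist": [0,0,0],"fingers": -1}]' --grip_force 30

```text
time: 3.42
eef_pos: [0.4352, -0.3684, 0.0229]
tcp_rot: [0.77, 0.638, -0.0, 0.002]
contact_force: [-0.4, -0.1, 6.8]
opening: 0.654
finger_force: 32.4
```

```bash
python3 go.py -475 73 160
```

```text
t 3.42 press mm [-477.9   72.4   22.9] F [-0.4 -0.1  6.8] open 0.654 ff 32.4
q [-0.88, 0.32, 1.961, -0.001, 0.857, -0.692]
translation [ 0.0032 -0.0003 -0.1828] twist [ 0.0028  0.003  -0.0071] dist 0.137
```

>>> arm_command --steps '[{"translation": [0,0,-0.05],"twist": [0,0,0],"fingers": -1},{"translation": [0,0,-0.1],"twist": [0,0,0],"fingers": -1},{"translation": [0,0,-0.147],"twist": [0,0,0],"fingers": -1},{"translation": [0.05,0.01,-0.147],"twist": [0,0,0],"fingers": -1},{"translation": [0.12,0.025,-0.147],"twist": [0,0,0],"fingers": -1}]'

```text
time: 4.05
eef_pos: [0.4696, -0.2819, 0.1317]
tcp_rot: [0.771, 0.637, 0.0, 0.001]
contact_force: [0.2, 0.9, -1.0]
opening: 0.653
finger_force: 32.9
```

>>> arm_command --steps '[{"translation": [0.07,0.015,0],"twist": [0,0,0],"fingers": -1},{"translation": [0.14,0.03,0],"twist": [0,0,0],"fingers": -1},{"translation": [0.21,0.045,0],"twist": [0,0,0],"fingers": -1},{"translation": [0.27,0.06,0],"twist": [0,0,0],"fingers": -1},{"translation": [0.325,0.072,0],"twist": [0,0,0],"fingers": -1}]'

```text
time: 4.68
eef_pos: [0.5682, -0.0505, 0.1308]
tcp_rot: [0.77, 0.638, 0.0, 0.0]
contact_force: [0.6, -0.9, -1.1]
opening: 0.657
finger_force: 32.9
```

```bash
python3 go.py -141 0 75; python3 look.py c cup nest grip|grep -A3 -E "^(side|top)" | cut -c1-60; python3 -c "
import cv2,numpy as np
a=cv2.imread('pics/c_side.png')[90:290,130:370];b=cv2.imread('pics/c_top.png')[90:290,170:410]
cv2.imwrite('pics/c1.png',cv2.resize(np.hstack([a,b]),(800,333),interpolation=2))"
```

```text
t 4.67 press mm [-141.3   -1.4  130.8] F [ 0.6 -0.9 -1.1] open 0.657 ff 32.9
q [-0.267, 0.163, 1.918, 0.0, 1.061, -0.079]
translation [ 0.0004 -0.0019  0.0743] twist [ 0.0002 -0.0001 -0.0066] dist 0.056
side K [[409.4, 0.0, 256.0], [0.0, 409.4, 192.7], [0.0, 0.0,
cup [([183.6, 244.4], 0.61), ([345.4, 153.5], 0.58)]
nest [([212.3, 248.7], 0.69)]
grip [([160.9, 268.7], 0.71)]
top K [[428.9, 0.0, 254.4], [0.0, 428.9, 190.5], [0.0, 0.0, 
cup []
nest []
grip [([193.9, 249.9], 0.7)]
```

View pics/c1.png

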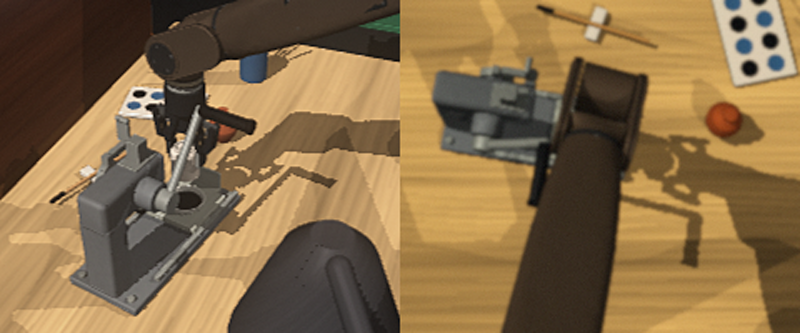

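```bash
cat > kin.py <<'E'
import numpy as np
from scipy.optimize import least_squares
L=[eval(l) for l in open("log.txt")]
def fk(k,q):  # tool down only
    h,L1,L2,Lt=k; a=q[1];b=a+q[2];c=b+q[4]
    return np.array([L1*np.sin(a)+L2*np.sin(b)+Lt*np.sin(c),h+L1*np.cos(a)+L2*np.cos(b)+Lt*np.cos(c)])
def err(k):
    return np.concatenate([fk(k[:4],q)-[np.cos(q[0])*p[0]+np.sin(q[0])*p[1],p[2]] for q,p,_ in L])
s=least_squares(lambda k:np.r_[err(k),1e-3*(k[:4]-[.3,.4,.5,.3])],[.3,.4,.5,.3]);print(s.x,abs(err(s.x)).max())
for q,p,_ in L: print(-np.sin(q[0])*p[0]+np.cos(q[0])*p[1], "forearm slope deg",np.degrees(q[1]+q[2]))
E
python3 kin.py
```

```text
[-1.60051895  0.45627535  0.5604977  -1.55505987] 0.0017924784541900607
0.10089398084215967 forearm slope deg 106.74143334525769
0.1009412728648171 forearm slope deg 119.36556169279696
0.1007712632001731 forearm slope deg 130.65647774972828
0.10094163993561253 forearm slope deg 119.21398892093877
```

>>> arm_command --steps '[{"translation": [0,-0.002,0.03],"twist": [0,0,-0.006],"fingers": -1},{"translation": [0,-0.002,0.06],"twist": [0,0,-0.006],"fingers": -1},{"translation": [0,-0.002,0.08],"twist": [0,0,-0.006],"fingers": -1},{"translation": [0,-0.002,0.092],"twist": [0,0,-0.006],"fingers": -1},{"translation": [0,-0.002,0.0975],"twist": [0,0,-0.006],"fingers": -1}]'

```text
time: 5.7
eef_pos: [0.5665, -0.0526, 0.0574]
tcp_rot: [0.769, 0.64, -0.0, -0.0]
contact_force: [-0.3, 0.2, -1.0]
opening: 0.653
finger_force: 32.9
```

```bash
python3 go.py -141 0 58; python3 look.py d cup |grep -A1 -E "^(side|top)" | cut -c1-60; python3 -c "
import cv2,numpy as np
a=cv2.imread('pics/d_side.png')[150:240,200:310];b=cv2.imread('pics/d_top.png')[130:220,220:330]
cv2.imwrite('pics/d1.png',cv2.resize(np.hstack([a,b]),(800,327),interpolation=2))"
```

```text
t 5.7 press mm [-1.436e+02 -1.000e-01  5.740e+01] F [-0.3  0.2 -1. ] open 0.653 ff 32.9
q [-0.271, 0.263, 1.954, 0.0, 0.924, -0.089]
translation [ 0.0034 -0.0002 -0.0008] twist [-0.0001 -0.     -0.0019] dist 0.003
side K [[409.4, 0.0, 256.0], [0.0, 409.4, 192.7], [0.0, 0.0,
cup [([201.1, 243.9], 0.64), ([161.6, 269.0], 0.15)]
top K [[428.9, 0.0, 254.4], [0.0, 428.9, 190.5], [0.0, 0.0, 
cup [([180.2, 249.4], 0.62), ([162.3, 362.5], 0.33)]
```

View pics/d1.png

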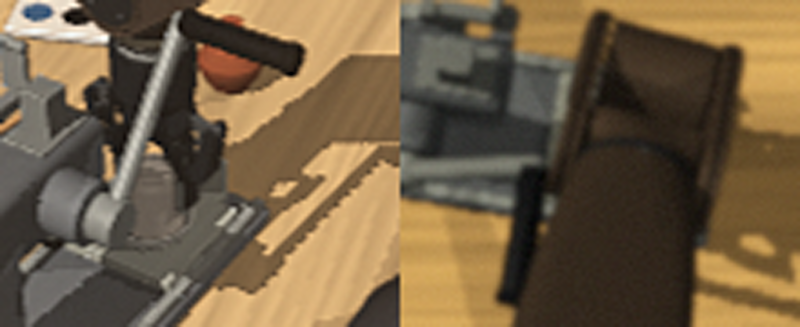

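The side view shows the cup low inside the ring, still between the fingers. I'll centre it and lower the last millimetres, watching the force.

>>> arm_command --steps '[{"translation": [0.0025,0,0.001],"twist": [0,0,0],"fingers": -1},{"translation": [0.0025,0,0.003],"twist": [0,0,0],"fingers": -1},{"translation": [0.0025,0,0.003],"twist": [0,0,0],"fingers": -1}]'

```text
time: 6.28
eef_pos: [0.5674, -0.0503, 0.0569]
tcp_rot: [0.768, 0.64, 0.0, 0.0]
contact_force: [-2.0, 0.8, 5.6]
opening: 0.65
finger_force: 33.4
```

```bash
python3 go.py -141 0 56
```

```text
t 6.28 press mm [-141.1   -0.7   56.9] F [-2.   0.8  5.6] open 0.65 ff 33.4
q [-0.267, 0.265, 1.953, 0.001, 0.923, -0.085]
translation [ 0.0002 -0.0009  0.0012] twist [ 0.0008 -0.0004 -0.0013] dist 0.001
```

>>> arm_command --steps '[{"translation": [0,0,-0.001],"twist": [0,0,0],"fingers": 1},{"translation": [0,0,-0.001],"twist": [0,0,0],"fingers": 1},{"translation": [0,0,-0.001],"twist": [0,0,0],"fingers": 1},{"translation": [0,0,-0.001],"twist": [0,0,0],"fingers": 1}]'

```text
time: 6.78
eef_pos: [0.5669, -0.0506, 0.0561]
tcp_rot: [0.768, 0.64, 0.0, 0.0]
contact_force: [0.5, 0.4, -0.5]
opening: 1.0
finger_force: 0.0
```

>>> arm_command --steps '[{"translation": [0,0,-0.02],"twist": [0,0,0],"fingers": 1},{"translation": [0,0,-0.06],"twist": [0,0,0],"fingers": 1},{"translation": [0,0,-0.11],"twist": [0,0,0],"fingers": 1},{"translation": [-0.08,0,-0.14],"twist": [0,0,0],"fingers": -1},{"translation": [-0.16,0,-0.14],"twist": [0,0,0],"fingers": -1}]'

```text
time: 7.4
eef_pos: [0.5466, -0.1696, 0.1652]
tcp_rot: [0.767, 0.641, 0.001, 0.003]
contact_force: [0.0, -0.2, 0.4]
opening: 0.6
finger_force: 0.0
```

```bash
python3 go.py -260 -15 100 20; python3 look.py e cup nest slide_lip |grep -A3 -E "^(side|top)" | cut -c1-60; python3 -c "
import cv2,numpy as np
a=cv2.imread('pics/e_side.png')[150:240,200:310];b=cv2.imread('pics/e_top.png')[130:220,220:330]
cv2.imwrite('pics/e1.png',cv2.resize(np.hstack([a,b]),(800,327),interpolation=2))"
```

```text
t 7.4 press mm [-262.3   -1.6  165.2] F [ 0.  -0.2  0.4] open 0.6 ff 0.0
q [-0.478, 0.122, 1.894, -0.0, 1.118, -0.299]
translation [0.0032 0.0173 0.087 ] twist [ 6.300e-03 -3.314e-01  3.000e-04] dist 0.067
side K [[409.4, 0.0, 256.0], [0.0, 409.4, 192.7], [0.0, 0.0,
cup [([200.4, 242.7], 0.71)]
nest [([214.5, 250.6], 0.64)]
slide_lip [([213.9, 253.4], 0.9)]
top K [[428.9, 0.0, 254.4], [0.0, 428.9, 190.5], [0.0, 0.0, 
cup [([166.0, 278.3], 0.74), ([167.4, 248.2], 0.43)]
nest [([171.1, 291.1], 0.6)]
slide_lip [([173.1, 286.4], 0.72)]
```

View pics/e1.png

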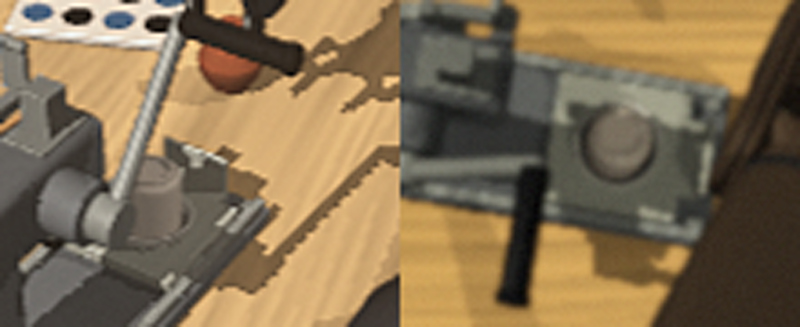

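The cup stands upright inside the ring and the slide is still out. Next I'll lean the shut fingers so the hand tilts back, and go behind the lip.

```bash
python3 go.py -265 0 52 -20
```

```text
t 7.8 press mm [-260.     0.3  160.9] F [-0.4 -0.  -0.3] open -0.001 ff 0.0
q [-0.475, 0.126, 1.898, 0.0, 1.118, -0.295]
translation [-0.0067  0.0005  0.1452] twist [-7.000e-04  3.329e-01  2.000e-04] dist 0.109
```

>>> arm_command --steps '[{"translation": [-0.01,0,0.05],"twist": [0,0.15,0],"fingers": -1},{"translation": [-0.01,0,0.1],"twist": [0,0.33,0],"fingers": -1},{"translation": [-0.008,0,0.145],"twist": [0,0.333,0],"fingers": -1},{"translation": [-0.007,0,0.145],"twist": [0,0.333,0],"fingers": -1}]'

```text
time: 8.3
eef_pos: [0.542, -0.1713, 0.0491]
tcp_rot: [0.757, 0.63, 0.132, -0.115]
contact_force: [0.5, 0.0, 0.1]
opening: -0.003
finger_force: 0.0
```

```bash
python3 go.py -110 0 52 -20; python3 kin.py | head -1
```

```text
t 8.3 press mm [-264.8    2.6   49.1] F [0.5 0.  0.1] open -0.003 ff 0.0
q [-0.624, 0.335, 1.915, 0.357, 1.082, -0.641]
translation [0.195  0.0034 0.0676] twist [-0.0064 -0.0028 -0.0027] dist 0.155
[0.20242062 0.42638137 0.56468492 0.21550012] 0.010241320752404463
```

>>> arm_command --steps '[{"translation": [0.015,0,0.005],"twist": [0,0,0],"fingers": -1},{"translation": [0.03,0,0.01],"twist": [0,0,0],"fingers": -1},{"translation": [0.04,0,0.014],"twist": [0,0,0],"fingers": -1},{"translation": [0.05,0.001,0.017],"twist": [0,0,0],"fingers": -1},{"translation": [0.06,0.001,0.021],"twist": [0,0,0],"fingers": -1}]'

```text
time: 8.93
eef_pos: [0.5539, -0.127, 0.0536]
tcp_rot: [0.757, 0.631, 0.133, -0.11]
contact_force: [-0.3, -1.5, 1.4]
opening: -0.003
finger_force: 1.3
```

>>> arm_command --steps '[{"translation": [0.012,0,0.004],"twist": [0,0,0],"fingers": -1},{"translation": [0.025,0,0.009],"twist": [0,0,0],"fingers": -1},{"translation": [0.037,0,0.013],"twist": [0,0,0],"fingers": -1},{"translation": [0.05,0,0.017],"twist": [0,0,0],"fingers": -1},{"translation": [0.062,0,0.022],"twist": [0,0,0],"fingers": -1}]'

```text
time: 9.55
eef_pos: [0.5628, -0.0777, 0.0534]
tcp_rot: [0.757, 0.63, 0.133, -0.111]
contact_force: [0.9, -2.8, 0.9]
opening: -0.001
finger_force: 1.3
```

```bash
python3 go.py -100 0 52 -20
```

```text
t 9.55 press mm [-169.    -1.    53.4] F [ 0.9 -2.8  0.9] open -0.001 ff 1.3
q [-0.465, 0.297, 1.955, 0.394, 1.027, -0.512]
translation [ 0.0858 -0.0015  0.0331] twist [ 0.001   0.0003 -0.0014] dist 0.069
```

>>> arm_command --steps '[{"translation": [0.014,0,0.005],"twist": [0,0,0],"fingers": -1},{"translation": [0.028,0,0.01],"twist": [0,0,0],"fingers": -1},{"translation": [0.042,0,0.015],"twist": [0,0,0],"fingers": -1},{"translation": [0.056,0,0.02],"twist": [0,0,0],"fingers": -1},{"translation": [0.07,-0.001,0.026],"twist": [0,0,0],"fingers": -1}]'

```text
time: 10.18
eef_pos: [0.5722, -0.0224, 0.0532]
tcp_rot: [0.757, 0.63, 0.134, -0.111]
contact_force: [2.2, -3.4, 1.2]
opening: -0.003
finger_force: 1.4
```

>>> arm_command --steps '[{"translation": [0.008,0,0.003],"twist": [0,0,0],"fingers": -1},{"translation": [0.014,0,0.005],"twist": [0,0,0],"fingers": -1},{"translation": [0.018,0,0.007],"twist": [0,0,0],"fingers": -1}]'

```text
time: 10.55
eef_pos: [0.5741, -0.0084, 0.0526]
tcp_rot: [0.757, 0.63, 0.133, -0.112]
contact_force: [-0.3, -1.9, 2.0]
opening: -0.0
finger_force: 1.1
```

```bash
python3 go.py -85 0 52 -20;python3 look.py f cup nest slide_lip |grep -A3 -E "^(side|top)" | cut -c1-60;
```

```text
t 10.55 press mm [-98.8   0.2  52.6] F [-0.3 -1.9  2. ] open -0.0 ff 1.1
q [-0.343, 0.291, 1.965, 0.416, 0.988, -0.41]
translation [0.017  0.0003 0.007 ] twist [-0.0006  0.     -0.0012] dist 0.014
side K [[409.4, 0.0, 256.0], [0.0, 409.4, 192.7], [0.0, 0.0,
cup [([222.6, 218.0], 0.86)]
nest [([240.2, 228.9], 0.98)]
slide_lip [([236.1, 229.1], 0.89)]
top K [[428.9, 0.0, 254.4], [0.0, 428.9, 190.5], [0.0, 0.0, 
cup [([165.7, 238.5], 0.59)]
nest []
slide_lip [([166.5, 254.4], 0.75), ([132.7, 245.2], 0.67)]
```

>>> arm_command --steps '[{"translation": [0.004,0,0.0015],"twist": [0,0,0],"fingers": -1},{"translation": [0.007,0,0.0025],"twist": [0,0,0],"fingers": -1},{"translation": [0.01,0,0.004],"twist": [0,0,0],"fingers": -1},{"translation": [0.01,0,0.004],"twist": [0,0,0],"fingers": -1}]'

```text
time: 11.45
eef_pos: [0.5758, -0.0006, 0.0524]
tcp_rot: [0.757, 0.63, 0.133, -0.111]
contact_force: [-0.7, -1.1, 0.4]
opening: -0.003
finger_force: 0.4
```

>>> arm_command --steps '[{"translation": [0.002,0,0.001],"twist": [0,0,0],"fingers": -1},{"translation": [0.004,0,0.0015],"twist": [0,0,0],"fingers": -1},{"translation": [0.004,0,0.0015],"twist": [0,0,0],"fingers": -1}]'

```text
time: 11.82
eef_pos: [0.5764, 0.0024, 0.0523]
tcp_rot: [0.757, 0.63, 0.133, -0.111]
contact_force: [-1.0, -1.0, 0.3]
opening: 0.003
finger_force: 0.6
```

```bash
python3 go.py -85 0 52 -20
```

```text
t 11.82 press mm [-87.7  -0.1  52.3] F [-1.  -1.   0.3] open 0.003 ff 0.6
q [-0.323, 0.292, 1.964, 0.42, 0.98, -0.394]
translation [ 0.0033 -0.0001  0.0016] twist [ 0.0004  0.0001 -0.0013] dist 0.003
```

>>> arm_command --steps '[{"translation": [0.002,0,0.001],"twist": [0,0,0],"fingers": -1},{"translation": [0.004,0,0.0015],"twist": [0,0,0],"fingers": -1},{"translation": [0.004,0,0.0015],"twist": [0,0,0],"fingers": -1}]'

```text
time: 12.2
eef_pos: [0.5766, 0.0028, 0.0523]
tcp_rot: [0.756, 0.631, 0.131, -0.109]
contact_force: [-6.1, -9.9, 3.1]
opening: -0.0
finger_force: 5.4
```

>>> arm_command --steps '[{"translation": [0.002,0,0.001],"twist": [0,0,0],"fingers": -1},{"translation": [0.004,0,0.0015],"twist": [0,0,0],"fingers": -1},{"translation": [0.004,0,0.0015],"twist": [0,0,0],"fingers": -1}]'

```text
time: 12.58
eef_pos: [0.5768, 0.0031, 0.0523]
tcp_rot: [0.756, 0.632, 0.129, -0.107]
contact_force: [-10.7, -19.5, 7.0]
opening: 0.002
finger_force: 10.5
```

```bash
python3 go.py -85 0 52 -20
```

```text
t 12.57 press mm [-87.   -0.3  52.3] F [-10.7 -19.5   7. ] open 0.002 ff 10.5
q [-0.317, 0.291, 1.962, 0.407, 0.976, -0.384]
translation [ 0.0024 -0.0004  0.0013] twist [-0.0001  0.0112  0.0025] dist 0.002
```

The force jumped to about 20 N with no more travel, so the slide is home. I'll back off and move to the catch.

>>> arm_command --steps '[{"translation": [-0.03,0,-0.01],"twist": [0,0,0],"fingers": -1},{"translation": [-0.07,0,-0.03],"twist": [0,0,0],"fingers": -1},{"translation": [-0.06,0.03,-0.1],"twist": [0,0,0],"fingers": -1},{"translation": [-0.03,0.06,-0.18],"twist": [0,-0.15,0],"fingers": -1},{"translation": [0,0.06,-0.26],"twist": [0,-0.33,0],"fingers": -1}]'

```text
time: 13.2
eef_pos: [0.6107, -0.0663, 0.231]
tcp_rot: [0.77, 0.639, 0.001, 0.001]
contact_force: [0.0, 0.2, -1.0]
opening: -0.001
finger_force: 0.0
```

```bash
python3 go.py 20 -46 320; python3 look.py g cup nest slide_lip catch_tab |grep -A4 -E "^(side|top)" | cut -c1-60;python3 -c "
import cv2,numpy as np
a=cv2.imread('pics/g_side.png')[140:290,160:310];b=cv2.imread('pics/g_top.png')[90:240,180:330]
cv2.imwrite('pics/g1.png',cv2.resize(np.hstack([a,b]),(800,400),interpolation=2))"
```

```text
t 13.2 press mm [-149.2  -46.1  231. ] F [ 0.   0.2 -1. ] open -0.001 ff 0.0
q [-0.273, 0.154, 1.734, -0.0, 1.252, -0.088]
translation [ 0.2255 -0.0011 -0.1187] twist [ 0.0021  0.0003 -0.0049] dist 0.191
side K [[409.4, 0.0, 256.0], [0.0, 409.4, 192.7], [0.0, 0.0,
cup [([215.6, 219.1], 0.71), ([225.6, 217.1], 0.67), ([238.8
nest [([239.2, 227.0], 0.81)]
slide_lip [([238.9, 228.6], 0.56)]
catch_tab [([172.8, 203.6], 0.71)]
top K [[428.9, 0.0, 254.4], [0.0, 428.9, 190.5], [0.0, 0.0, 
cup [([167.7, 236.4], 0.48)]
nest [([166.0, 254.1], 0.58)]
slide_lip [([167.2, 250.9], 0.88)]
catch_tab [([132.4, 246.0], 0.56)]
```

View pics/g1.png

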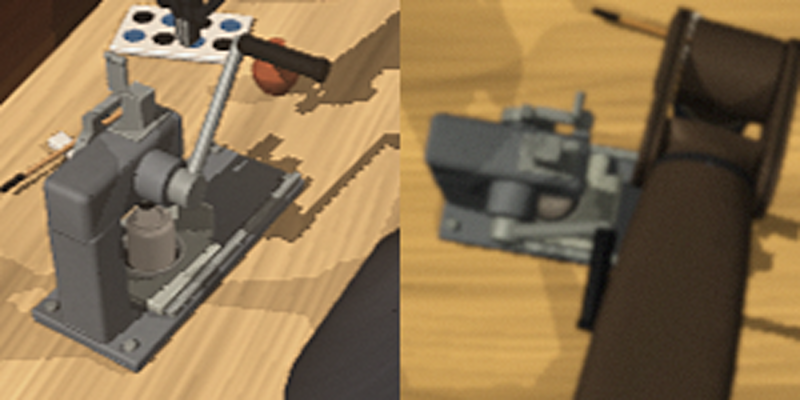

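The cup stands under the stamp with the slide home and the catch tab upright. I'll go over the tab now.

>>> arm_command --steps '[{"translation": [0,0,-0.08],"twist": [0,0,0],"fingers": -1},{"translation": [0.03,0,-0.13],"twist": [0,0,0],"fingers": -1},{"translation": [0.11,0,-0.13],"twist": [0,0,0],"fingers": -1},{"translation": [0.19,-0.001,-0.13],"twist": [0,0,0],"fingers": -1},{"translation": [0.2255,-0.001,-0.12],"twist": [0,0,-0.005],"fingers": -1}]'

```text
time: 14.32
eef_pos: [0.6396, 0.1034, 0.3191]
tcp_rot: [0.766, 0.643, 0.002, -0.002]
contact_force: [-0.3, 0.1, 0.2]
opening: -0.002
finger_force: 0.0
```

>>> arm_command --steps '[{"translation": [0,0,0.03],"twist": [0,0,0],"fingers": -1},{"translation": [0,0,0.07],"twist": [0,0,0],"fingers": -1},{"translation": [0,0,0.08],"twist": [0,0,0],"fingers": -1}]'

```text
time: 14.7
eef_pos: [0.6379, 0.1009, 0.2555]
tcp_rot: [0.767, 0.642, -0.001, -0.004]
contact_force: [-0.1, 0.1, -1.0]
opening: -0.004
finger_force: 0.0
```

```bash
python3 go.py -75 -46 260
```

```text
t 14.7 press mm [ 20.2 -42.9 255.5] F [-0.1  0.1 -1. ] open -0.004 ff 0.0
q [-0.002, 0.209, 1.625, 0.004, 1.313, 0.174]
translation [-0.1269  0.0037 -0.0065] twist [-0.0064 -0.0031  0.0031] dist 0.095
```

>>> arm_command --steps '[{"translation": [-0.025,0.003,-0.003],"twist": [0,0,0],"fingers": -1},{"translation": [-0.05,0.003,-0.003],"twist": [0,0,0],"fingers": -1},{"translation": [-0.075,0.003,-0.004],"twist": [0,0,0],"fingers": -1},{"translation": [-0.1,0.003,-0.004],"twist": [0,0,0],"fingers": -1},{"translation": [-0.13,0.003,-0.004],"twist": [0,0,0],"fingers": -1}]'

```text
time: 15.32
eef_pos: [0.6243, 0.0032, 0.2625]
tcp_rot: [0.767, 0.642, 0.002, -0.001]
contact_force: [-0.5, -0.2, -0.7]
opening: 0.003
finger_force: 0.0
```

>>> arm_command --steps '[{"translation": [-0.01,0,0],"twist": [0,0,0],"fingers": -1},{"translation": [-0.01,0,-0.04],"twist": [0,0,0],"fingers": -1},{"translation": [-0.01,0,-0.1],"twist": [0,0,0],"fingers": -1},{"translation": [-0.01,0,-0.17],"twist": [0,0,0],"fingers": -1},{"translation": [-0.01,0,-0.22],"twist": [0,0,0],"fingers": -1}]'

```text
time: 15.95
eef_pos: [0.6233, -0.0033, 0.4302]
tcp_rot: [0.767, 0.642, 0.003, -0.0]
contact_force: [-0.1, 0.8, -0.1]
opening: 0.003
finger_force: 0.0
```

```bash
python3 go.py -73 120 410 0 -90; python3 go.py -73 120 410 0 90|tail -1;  python3 look.py h grip lever catch_tab |grep -A3 -E "^(side|top)" | cut -c1-60;python3 -c "
import cv2,numpy as np
a=cv2.imread('pics/h_side.png')[140:290,160:310];b=cv2.imread('pics/h_top.png')[90:240,180:330]
cv2.imwrite('pics/h1.png',cv2.resize(np.hstack([a,b]),(800,400),interpolation=2))"
```

```text
t 15.95 press mm [-84.9 -47.2 430.2] F [-0.1  0.8 -0.1] open 0.003 ff 0.0
q [-0.17, 0.093, 1.445, 0.004, 1.6, 0.007]
translation [ 0.0167 -0.2229  0.0263] twist [-1.1000e-03 -5.6000e-03  1.5039e+00] dist 0.169
translation [ 0.0167 -0.2229  0.0263] twist [ 5.600e-03 -1.100e-03 -1.496e+00] dist 0.169
side K [[409.4, 0.0, 256.0], [0.0, 409.4, 192.7], [0.0, 0.0,
grip [([160.7, 270.3], 0.66)]
lever [([180.3, 240.7], 0.61)]
catch_tab [([165.8, 209.0], 0.69)]
top K [[428.9, 0.0, 254.4], [0.0, 428.9, 190.5], [0.0, 0.0, 
grip []
lever [([176.5, 225.0], 0.82)]
catch_tab []
```

View pics/h1.png

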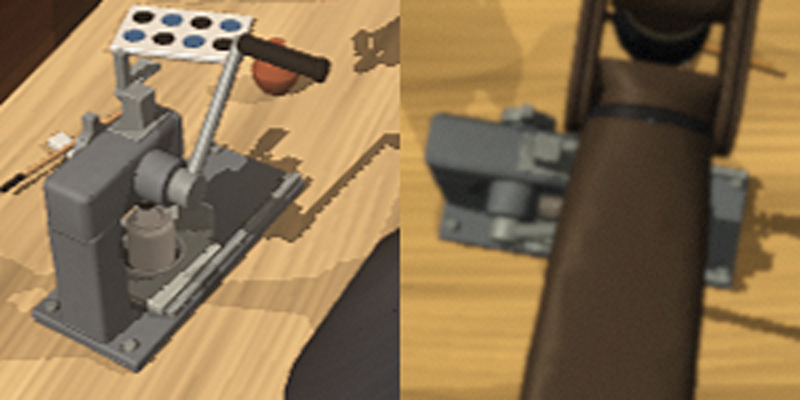

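The side view shows the catch's bar no longer lying along the head; it now stands up at about crop (122, 65), so the catch has gone over. Next I turn the tool 90° above the grip.

>>> arm_command --steps '[{"translation": [0,-0.045,0],"twist": [0,0,0.17],"fingers": 1},{"translation": [0.005,-0.09,0],"twist": [0,0,0.34],"fingers": 1},{"translation": [0.01,-0.13,0],"twist": [0,0,0.51],"fingers": 1},{"translation": [0.017,-0.17,0],"twist": [0,0,0.68],"fingers": 1},{"translation": [0.017,-0.2165,0],"twist": [0,0,0.85],"fingers": 1}]'

```text
time: 16.98
eef_pos: [0.4643, 0.0382, 0.4256]
tcp_rot: [0.969, 0.247, -0.0, -0.002]
contact_force: [-0.6, -0.6, -0.6]
opening: 0.997
finger_force: 0.0
```

>>> arm_command --steps '[{"translation": [0,0,0],"twist": [0,0,0.17],"fingers": 1},{"translation": [0,0,0],"twist": [0,0,0.34],"fingers": 1},{"translation": [0,0,0],"twist": [0,0,0.51],"fingers": 1},{"translation": [0,0,0],"twist": [0,0,0.654],"fingers": 1},{"translation": [0,0,0],"twist": [0,0,0.654],"fingers": 1}]'

```text
time: 17.6
eef_pos: [0.4652, 0.0379, 0.4259]
tcp_rot: [0.996, -0.089, -0.001, -0.002]
contact_force: [-0.6, 0.5, 0.4]
opening: 0.994
finger_force: 0.0
```

```bash
python3 go.py -73 115 299 0 -90
```

```text
t 17.6 press mm [-72.8 115.7 425.9] F [-0.6  0.5  0.4] open 0.994 ff 0.0
q [-0.139, -0.267, 1.788, 0.004, 1.622, 1.611]
translation [0.0013 0.001  0.1692] twist [-0.0039  0.002   0.0013] dist 0.127
```

>>> arm_command --steps '[{"translation": [0.001,0.001,0.06],"twist": [0,0,0],"fingers": 1},{"translation": [0.001,0.001,0.11],"twist": [0,0,0],"fingers": 1},{"translation": [0.001,0.001,0.15],"twist": [0,0,0],"fingers": 1},{"translation": [0.001,0.001,0.169],"twist": [0,0,0],"fingers": 1},{"translation": [0.001,0.001,0.169],"twist": [0,0,0],"fingers": 1}]' --grip_force 60

```text
time: 18.23
eef_pos: [0.4658, 0.0375, 0.2994]
tcp_rot: [0.996, -0.09, -0.001, -0.002]
contact_force: [-0.1, -0.1, 0.6]
opening: 0.996
finger_force: 0.0
```

>>> arm_command --steps '[{"translation": [0,0,0],"twist": [0,0,0],"fingers": -1},{"translation": [0,0,0],"twist": [0,0,0],"fingers": -1},{"translation": [0,0,0],"twist": [0,0,0],"fingers": -1},{"translation": [0,0,0],"twist": [0,0,0],"fingers": -1},{"translation": [0,0,0],"twist": [0,0,0],"fingers": -1}]' --grip_force 60

```text
time: 18.85
eef_pos: [0.4666, 0.0381, 0.301]
tcp_rot: [0.996, -0.09, 0.001, -0.003]
contact_force: [1.2, 2.9, 1.6]
opening: 0.234
finger_force: 58.6
```

```bash
python3 go.py -73 115 299 0 -90
```

```text
t 18.85 press mm [-72.3 114.4 301. ] F [1.2 2.9 1.6] open 0.234 ff 58.6
q [-0.139, -0.236, 1.983, 0.006, 1.393, 1.611]
translation [-0.0009  0.0009  0.0027] twist [-0.0057 -0.0014 -0.0002] dist 0.002
```

>>> arm_command --steps '[{"translation": [0,0.0163,0.0152],"twist": [0,0,0],"fingers": -1},{"translation": [0,0.0309,0.0321],"twist": [0,0,0],"fingers": -1},{"translation": [0,0.0437,0.0504],"twist": [0,0,0],"fingers": -1},{"translation": [0,0.0546,0.0699],"twist": [0,0,0],"fingers": -1},{"translation": [0,0.0633,0.0905],"twist": [0,0,0],"fingers": -1}]'

```text
time: 19.48
eef_pos: [0.4584, -0.0078, 0.2321]
tcp_rot: [0.996, -0.091, 0.001, -0.005]
contact_force: [3.1, 10.4, 3.1]
opening: 0.232
finger_force: 59.2
```

```bash
python3 go.py -120 115 233 0 -90
```

```text
t 19.48 press mm [-118.9  114.3  232.1] F [ 3.1 10.4  3.1] open 0.232 ff 59.2
q [-0.244, -0.213, 2.089, 0.01, 1.264, 1.505]
translation [-0.001   0.0014 -0.0012] twist [-0.0089 -0.0018 -0.001 ] dist 0.002
```

>>> arm_command --steps '[{"translation": [0,0.005,0.0214],"twist": [0,0,0],"fingers": -1},{"translation": [0,0.009,0.0433],"twist": [0,0,0],"fingers": -1},{"translation": [0,0.0107,0.0655],"twist": [0,0,0],"fingers": -1},{"translation": [0,0.0104,0.0878],"twist": [0,0,0],"fingers": -1},{"translation": [0,0.0104,0.0878],"twist": [0,0,0],"fingers": -1}]'

```text
time: 20.1
eef_pos: [0.457, -0.0158, 0.1669]
tcp_rot: [0.996, -0.09, 0.001, -0.003]
contact_force: [-1.2, 6.6, 8.7]
opening: 0.233
finger_force: 59.8
```

```bash
python3 go.py -127 115 149 0 -90
```

```text
t 20.1 press mm [-127.1  114.2  166.9] F [-1.2  6.6  8.7] open 0.233 ff 59.8
q [-0.261, -0.144, 2.155, 0.007, 1.13, 1.488]
translation [-0.0011  0.0001  0.0239] twist [-0.0064 -0.0009 -0.0008] dist 0.018
```

>>> arm_command --steps '[{"translation": [0,-0.002,0.01],"twist": [0,0,0],"fingers": -1},{"translation": [0,-0.003,0.02],"twist": [0,0,0],"fingers": -1},{"translation": [0,-0.004,0.025],"twist": [0,0,0],"fingers": -1},{"translation": [0,-0.004,0.025],"twist": [0,0,0],"fingers": -1},{"translation": [0,-0.004,0.025],"twist": [0,0,0],"fingers": -1}]'

```text
time: 20.72
eef_pos: [0.4575, -0.0139, 0.1512]
tcp_rot: [0.996, -0.09, 0.0, -0.002]
contact_force: [-7.3, 4.0, 17.9]
opening: 0.237
finger_force: 61.0
```

```bash
python3 go.py -127 115 149 0 -90; python3 look.py i cup slide_lip stamp catch_tab|grep -A4 -E "^(side|top)" | cut -c1-60;python3 -c "
import cv2,numpy as np
a=cv2.imread('pics/i_side.png')[140:290,160:310];b=cv2.imread('pics/i_top.png')[90:240,180:330]
cv2.imwrite('pics/i1.png',cv2.resize(np.hstack([a,b]),(800,400),interpolation=2))"
```

```text
t 20.73 press mm [-125.1  114.   151.2] F [-7.3  4.  17.9] open 0.237 ff 61.0
q [-0.254, -0.122, 2.166, 0.004, 1.097, 1.495]
translation [-0.0013  0.0026  0.003 ] twist [-0.0032 -0.0001  0.0001] dist 0.003
side K [[409.4, 0.0, 256.0], [0.0, 409.4, 192.7], [0.0, 0.0,
cup [([225.3, 216.1], 0.85), ([218.2, 216.1], 0.62)]
slide_lip [([239.2, 227.7], 0.91)]
stamp []
catch_tab [([165.1, 206.9], 0.59)]
top K [[428.9, 0.0, 254.4], [0.0, 428.9, 190.5], [0.0, 0.0, 
cup [([134.2, 256.3], 0.68), ([157.1, 237.5], 0.16)]
slide_lip [([166.6, 250.4], 0.55)]
stamp [([165.3, 237.0], 0.74)]
catch_tab [([131.7, 258.1], 0.48), ([167.8, 234.7], 0.17)]
```

View pics/i1.png

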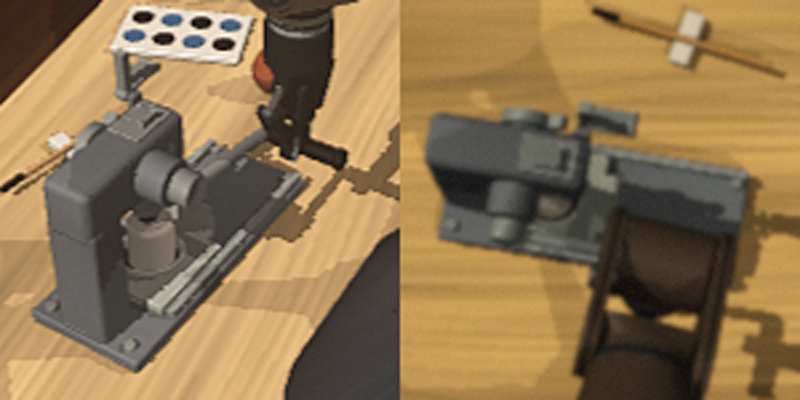

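The lever is down, the ram is sunk into the head, and the tab lies over towards the loading side. The cup is upright under the stamp and 18 N shows the lever at its stop. I'll hold briefly, then hand in.

>>> arm_command --steps '[{"translation": [0,0,0.001],"twist": [0,0,0],"fingers": -1},{"translation": [0,0,0.001],"twist": [0,0,0],"fingers": -1},{"translation": [0,0,0.001],"twist": [0,0,0],"fingers": -1},{"translation": [0,0,0.001],"twist": [0,0,0],"fingers": -1}]'

```text
time: 21.72
eef_pos: [0.4576, -0.0138, 0.1511]
tcp_rot: [0.996, -0.09, 0.0, -0.002]
contact_force: [-8.6, 3.8, 20.3]
opening: 0.233
finger_force: 61.2
```

```bash
python3 go.py; python3 -c "
from plant import sign_off
print(sign_off())"
```

```text
t 21.73 press mm [-125.   114.   151.1] F [-8.6  3.8 20.3] open 0.233 ff 61.2
q [-0.254, -0.121, 2.166, 0.004, 1.097, 1.495]
the job is handed in; nothing more can be done
None
```

I handed the job in at 21.7 s: the cup stands foot-up in the ring with the slide home, the catch is over, and the gripper holds the lever at its stop (about 20 N upward on the tool); the hand-in returned no verdict.

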